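Feed core plugs through the counting gate

ROBOT

A 6-joint arm with a two-finger parallel gripper is mounted at the origin on the work surface. World frame = base frame: x ahead of the robot, y to its left, z up, the work surface at z = 0. Lengths are in m, angles in rad, forces in N, time in s.
With the tool pointing down it reaches from about 0.25 to 0.725 m from the base axis. Payload 4 kg.
Tool frame: the origin (TCP) lies at the very end of the fingers, on their centre line; the grasp point (between the pads) lies 19 mm behind it; y points along the fingers, z is the direction in which the jaws open and shut, and the axes are right-handed (so a half turn about y gives the same grasp; the last joint's range is limited). The gripper opens to 85 mm and grips with 20 to 120 N. Pads are 22 mm wide; open, the fingers measure 114 mm over their backs; the gripper's body (76 mm by 85 mm) begins 54 mm behind the grasp point. The pads swing forward as they close: fully open they stand 13 mm farther back than shut.
Start: joints at [1.181, 0.241, 0.005, 1.335, 0, 1.571], TCP at [0.19, 0.462, 0.231] pointing down, gripper open.
Joint ranges: [-2.72, 2.72], [-1.05, 1.87], [-1.09, 1.28], [-1.99, 2.15], [-1.42, 1.44], [-3.14, 3.14]. Speed limits (rad/s): [2.79, 2.79, 3.14, 3.14, 3.14, 3.14].

INTERFACE

Orientations are given as a unit quaternion [x, y, z, w].
In Python, from workcell import bot gives the robot as it stands. The module is installed in compiled form; this text tells all that it offers.
- The arm moves only by the tool move_arm, never from a script. Its argument "increments" is a list of rows, each an object with "grip": the closure, from 0 (fully open) to 1 (shut); "linear": the shift along the tool's x, y, z scaled (see below), a list of three; "twist": the turn about the tool's y scaled (see below). A call has exactly 5 rows; each row shifts and turns the pose as measured when the row begins, along the tool's axes as they then stand; what a row does not reach is not made up. The controller multiplies each number of a shift by 0.2 m and each number of a turn by 2 rad. A row lasts 1/10 s, in which the tool goes at most 50 mm and 8.59 degrees, less where a joint would pass 70% of its speed; a pose out of reach is approached as far as the arm can. A call with a number of a shift or a turn outside -1 to 1 is refused whole. A call with a gripper value outside its range is refused whole. The fingers move at their own pace and stop on an object; the grip force is fixed at half the most. Time passes only in rows, so rows that do not move let the fingers close, or fill a call up. It gives the time, the measured TCP pose, the force and the opening at its end, in the units of the state.
- bot.get_obs(): the state, without advancing time (a new reading comes with each control period).
- bot.camera(name): name is "side" or "top" or "wrist"; returns (picture, depth): 384x512x3 uint8, blue, green, red; 384x512 float32, m along the optical axis (not along the pixel's ray), 0 where there is no reading.
- bot.camera_params(name): a dict with "camera_matrix" (3x3 intrinsics, pixels), "dist" ([k1, k2, p1, p2, k3] as OpenCV has them; the pictures are not rectified), "rvec" (rotation vector, rad) and "tvec" (3), from world to camera coordinates, as OpenCV has them; the wrist camera has in their place "T_tool_cam" (4x4, takes a point from camera to tool coordinates, whose origin is the TCP and whose axes are the tool frame's). Camera axes: x right, y down, z forward; pixel columns grow to the right and rows downward; lengths in m; the calibration is good to about 2 mm. A picture is of the moment at which its call begins: read the wrist's pose just before it. camera_params takes no time and is no camera call.
- bot.job_done(): hands the job in, once; it reports no verdict.
The state is a dict: "clock": time; "joint_pos": joint angles; "joint_vel": joint speeds; "tau": joint torques, N m; "eef_pos": TCP position; "tool_rot": TCP orientation; "ft_force": force on the tool from outside, world axes, zero at the start; "ft_torque": the same for the moment, N m; "grip_width": finger opening in m.
Only numpy, scipy, OpenCV 4.12 (cv2) and the standard library are available. Lean on these libraries where they do the work, as an engineer would, in place of code of your own. Each camera call takes 0.05 s, during which the arm holds its last target. There are 200 camera calls.

TASK

Count the three steel core plugs lying on the counting tray into its slot: with a fingertip, gently sweep them along the deck and out through the narrow gate one at a time, each dropping into the slot before the next goes through. Do not pinch them or lift them off the deck, leave the wheel bolt and the wheel nut standing where they are on the tray, and do not shift the two brake pads beside it. Finish with the hand clear.

Things in the scene. Friction and masses are not known exactly. Their poses are not given: they have to be found in the camera images.
- tray: Counting tray fixed to the bench, black deck with aluminium rims, 263 mm long (x) by 258 mm wide (y) over all; position and yaw vary. Origin at bench level under the middle of the deck; x points from the deck to the gate and slot, z up.
- deck (a point): Middle of the deck's flat top, 75 mm above the bench, right over the tray's origin. The deck spans tray x -100 to +100, y -125 to +125 mm. Rims 4 mm thick stand 14 mm above it: at the rear (inner face x -100), at the sides (inner faces y -125 and +125), and the gate wall (x 96 to 100), broken only by the gate.
- gate (a point): Middle of the gate, at deck height on the edge where the plugs drop: tray x 100, y 0. The gate is an opening 38 mm wide (y -19 to +19) in the gate wall. On the deck side two slanting cheeks, 4 mm thick, as high as the rim, lead into it: the clear way between them narrows evenly from about 96 mm at x 72 to 40 mm at x 96.
- slot (a point): Centre of the slot's floor, tray x 127.5, y 0, 4 mm above the bench. The slot is open on top, sheer-walled, x 100 to 155 and y -70 to +70 mm, its floor 71 mm below the deck; its end wall rises 14 mm above deck level.
- plug_a: Steel core plug, a plain flat disc 30 mm in diameter and 10 mm high, about 25 g, loose, lying flat on the tray's deck on the +y side; origin at the centre of its underside, z up. The three are alike. It slides freely and can also tip over the deck's edge once its centre is past it.
- plug_b: Steel core plug, a plain flat disc 30 mm in diameter and 10 mm high, about 25 g, loose, lying flat on the tray's deck near the middle line, farther ahead than the others; origin at the centre of its underside, z up. The three are alike. It slides freely and can also tip over the deck's edge once its centre is past it.
- plug_c: Steel core plug, a plain flat disc 30 mm in diameter and 10 mm high, about 25 g, loose, lying flat on the tray's deck on the -y side; origin at the centre of its underside, z up. The three are alike. It slides freely and can also tip over the deck's edge once its centre is past it.
- bolt: Wheel bolt standing on its head on the deck near one front corner, 46 mm high, widest 24 mm in diameter; origin at the centre of its underside. It must stay.
- nut: Closed wheel nut standing on the deck near the other front corner, 32 mm high, 24 mm in diameter at its foot; origin at the centre of its underside. It must stay.
- pad_l: Brake pad lying on the bench beyond the tray's +y side, 50 x 110 x 16 mm, origin at the centre of its underside. It must stay.
- pad_r: The same brake pad beyond the tray's -y side. It must stay.
There are look-alikes about, which are no part of the job. What is shaped like the plug_b but purple is not meant. What is shaped like the plug_c but yellow is not meant.

How it is judged:
On the way, in this order (a step that is already met when the one before it is completed fails the run):
1. one plug is in the slot, the other two not yet (((x of plug_a in the frame of tray between 0.1 and 0.156 m and y of plug_a in the frame of tray between -0.072 and 0.072 m and z of plug_a in the frame of tray below 0.062 m) or (x of plug_b in the frame of tray between 0.1 and 0.156 m and y of plug_b in the frame of tray between -0.072 and 0.072 m and z of plug_b in the frame of tray below 0.062 m) or (x of plug_c in the frame of tray between 0.1 and 0.156 m and y of plug_c in the frame of tray between -0.072 and 0.072 m and z of plug_c in the frame of tray below 0.062 m))), for 0.2 s.
2. a second plug is in the slot, the third not yet ((((x of plug_a in the frame of tray between 0.1 and 0.156 m and y of plug_a in the frame of tray between -0.072 and 0.072 m and z of plug_a in the frame of tray below 0.062 m) and (x of plug_b in the frame of tray between 0.1 and 0.156 m and y of plug_b in the frame of tray between -0.072 and 0.072 m and z of plug_b in the frame of tray below 0.062 m)) or ((x of plug_a in the frame of tray between 0.1 and 0.156 m and y of plug_a in the frame of tray between -0.072 and 0.072 m and z of plug_a in the frame of tray below 0.062 m) and (x of plug_c in the frame of tray between 0.1 and 0.156 m and y of plug_c in the frame of tray between -0.072 and 0.072 m and z of plug_c in the frame of tray below 0.062 m)) or ((x of plug_b in the frame of tray between 0.1 and 0.156 m and y of plug_b in the frame of tray between -0.072 and 0.072 m and z of plug_b in the frame of tray below 0.062 m) and (x of plug_c in the frame of tray between 0.1 and 0.156 m and y of plug_c in the frame of tray between -0.072 and 0.072 m and z of plug_c in the frame of tray below 0.062 m)))), for 0.2 s.
3. the third plug is in the slot (x of plug_a in the frame of tray between 0.1 and 0.156 m and y of plug_a in the frame of tray between -0.072 and 0.072 m and z of each of plug_a, plug_b, plug_c in the frame of tray below 0.062 m and x of plug_b in the frame of tray between 0.1 and 0.156 m and y of plug_b in the frame of tray between -0.072 and 0.072 m and x of plug_c in the frame of tray between 0.1 and 0.156 m and y of plug_c in the frame of tray between -0.072 and 0.072 m), for 0.2 s.
At the end, for the whole second after the job is handed in: All three plugs lie at rest in the slot behind the gate, the centre of each underside lower than 62 mm above the bench (13 mm or more below the deck) (all of step 3 and linear speed of each of plug_a, plug_b, plug_c below 0.02 m/s); the robot touches nothing.
It fails at once if a plug is lifted more than 10 mm off the deck (height (world z) of any of plug_a, plug_b, plug_c above 0.085 m).
It fails at once if a plug is pinched or pressed by the fingers with more than 18 N (contact force between the fingers and plug_a above 18 N or contact force between the fingers and plug_b above 18 N or contact force between the fingers and plug_c above 18 N).
It fails at once if the bolt or the nut is shifted more than 20 mm or tipped (distance of any of bolt, nut from where it was at the start of the episode above 0.02 m or angle between any of bolt, nut's own z axis and vertical above 0.4 rad).
It fails at once if a brake pad is shifted more than 30 mm (distance of any of pad_l, pad_r from where it was at the start of the episode above 0.03 m).
It also fails if it takes over 69 s, if anything falls off the work surface, if the arm or the gripper's body presses on something with over 40 N, if the wrist force passes 120 N, or if a joint passes its speed limit or range.

## Working session

There is one attempt and no reset: what is moved stays moved. The work goes in short steps, Python scripts to look and compute and a tool call to move; the robot and the scene stay as the last step left them, time stands still between calls to the robot, and variables do not carry over. Pictures are saved under pics/ and viewed, about 8 in all and at most 12, crops included, and the job is handed in when it is done.

Besides the shell and the picture viewer there is one more tool, called after ">>>" as name([rows], argument=value, ...), one row to a line, values as JSON. move_arm: Moves the arm, as the interface text tells. Its arguments: {"type":"object","properties":{"increments":{"type":"array"}},"required":["increments"]}

```bash
mkdir -p pics; cat > h.py <<'E'
import numpy as np, cv2
from workcell import bot
from scipy.spatial.transform import Rotation as R
def cam(name):
    o=bot.get_obs(); im,d=bot.camera(name); p=bot.camera_params(name)
    K=np.array(p["camera_matrix"],float); D=np.array(p["dist"],float)
    if "rvec" in p:
        Rm=cv2.Rodrigues(np.array(p["rvec"],float))[0]; t=np.array(p["tvec"],float).ravel()
        Rcw=Rm.T; c=-Rm.T@t
    else:
        T=np.array(p["T_tool_cam"]); Rt=R.from_quat(o["tool_rot"]).as_matrix()
        Rcw=Rt@T[:3,:3]; c=Rt@T[:3,3]+np.array(o["eef_pos"])
    return im,d,K,D,Rcw,c
def ray(uv,C,z):
    _,_,K,D,Rcw,c=C
    n=cv2.undistortPoints(np.array(uv,float).reshape(-1,1,2),K,D).reshape(-1,2)
    v=np.c_[n,np.ones(len(n))]@Rcw.T
    return c+v*((z-c[2])/v[:,2])[:,None]
def proj(P,C):
    _,_,K,D,Rcw,c=C
    r=cv2.Rodrigues(Rcw.T)[0]; return cv2.projectPoints(np.array(P,float).reshape(-1,1,3),r,-Rcw.T@c,K,D)[0].reshape(-1,2)
E
python3 - <<'E'
from h import *
o=bot.get_obs(); print(o)
print(R.from_quat(o["tool_rot"]).as_matrix().round(3))
C=cam("top"); S=cam("side")
cv2.imwrite("pics/top.png",C[0]); cv2.imwrite("pics/side.png",S[0]); print(C[5],S[5], C[2])
E
```

```text
{'clock': 0.0, 'joint_pos': array([1.18100259e+00, 2.41405745e-01, 3.72010571e-03, 1.33518249e+00,
       9.88254115e-06, 1.57075752e+00]), 'joint_vel': array([-1.80571528e-04,  9.17220653e-04,  2.13710242e-04, -1.28474343e-04,
       -2.53733227e-04,  3.45903564e-05]), 'tau': array([-1.61138061e-03, -3.72318077e+01,  2.52407777e+01,  1.67583913e-02,
       -1.94296990e-04,  8.16082519e-06]), 'eef_pos': array([0.18975767, 0.46191463, 0.23041499]), 'tool_rot': array([ 0.69443982, -0.13707385,  0.13678325, -0.69300393]), 'ft_force': array([0.10584334, 0.90330597, 0.55130128]), 'ft_torque': array([0.01227652, 0.0178281 , 0.00811587]), 'grip_width': 0.08511896958772955}
[[ 0.925 -0.001  0.38 ]
 [-0.38  -0.002  0.925]
 [-0.    -1.    -0.002]]
[0.46239626 0.05477193 0.97977896] [ 0.23551507 -0.39650331  0.71547775] [[446.29105721   0.         248.10638707]
 [  0.         446.29105721 186.22231292]
 [  0.           0.           1.        ]]
```

View pics/top.png

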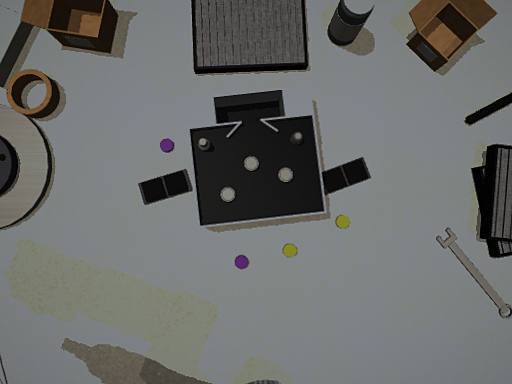

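The top view shows three grey discs on the black deck at about (228,194), (251,163) and (285,174). The bolt/nut are at (204,143) and (297,137), the gate at about (250,125), the slot above it, and the pads at (165,186) and (347,175). Look-alikes off the tray: purple (167,145), (241,262) and yellow (290,250), (343,222). I choose the grey ones on the deck.

```bash
python3 - <<'E'
from h import *
C=cam("top"); im=C[0]
g=cv2.cvtColor(im,cv2.COLOR_BGR2GRAY)
# deck: dark blob around
m=np.zeros_like(g); poly=np.array([[197,134],[318,121],[323,208],[203,219]]); cv2.fillPoly(m,[poly],255)
b=((g>70)&(m>0)).astype(np.uint8)
n,l,s,ce=cv2.connectedComponentsWithStats(b)
for i in range(1,n):
    if s[i,4]>20: print(ce[i].round(1),s[i],ray(ce[i],C,.085).round(4))
# tray outline
d=(g<60).astype(np.uint8)
cs,_=cv2.findContours(d,cv2.RETR_EXTERNAL,cv2.CHAIN_APPROX_NONE)
for c in cs:
    if cv2.pointPolygonTest(c,(250,190),False)>0:
        r=cv2.minAreaRect(c); print(r); 
        print(cv2.approxPolyDP(c,4,True).reshape(-1,2).tolist())
crop=cv2.resize(im[80:235,130:380],None,fx=3.2,fy=3.2,interpolation=cv2.INTER_CUBIC)
cv2.imwrite("pics/crop.png",cv2.convertScaleAbs(crop,alpha=1.6))
E
```

```text
[318.  149.6] [313 121  10  77 274] [[ 0.5978 -0.0938  0.085 ]]
[273.7 128.2] [269 126   9   6  22] [[ 0.6399 -0.0035  0.085 ]]
[230.  132.8] [226 130   9   7  23] [[0.6289 0.0849 0.085 ]]
[297.6 135.5] [295 133   7   6  33] [[ 0.6259 -0.0522  0.085 ]]
[202.  141.4] [199 138   8   9  46] [[0.6103 0.1414 0.085 ]]
[250.8 163.2] [244 157  15  14 160] [[0.5678 0.0419 0.085 ]]
[285.1 174.5] [278 168  15  14 164] [[ 0.5461 -0.0277  0.085 ]]
[227.4 194.1] [220 187  15  15 166] [[0.5046 0.0878 0.085 ]]
((254.6346435546875, 155.4846954345703), (125.3974838256836, 124.44904327392578), 83.51692199707031)
[[281, 90], [214, 97], [217, 123], [242, 121], [228, 137], [236, 124], [190, 129], [200, 224], [323, 210], [311, 116], [267, 120], [277, 132], [259, 120], [284, 115]]
```

View pics/crop.png

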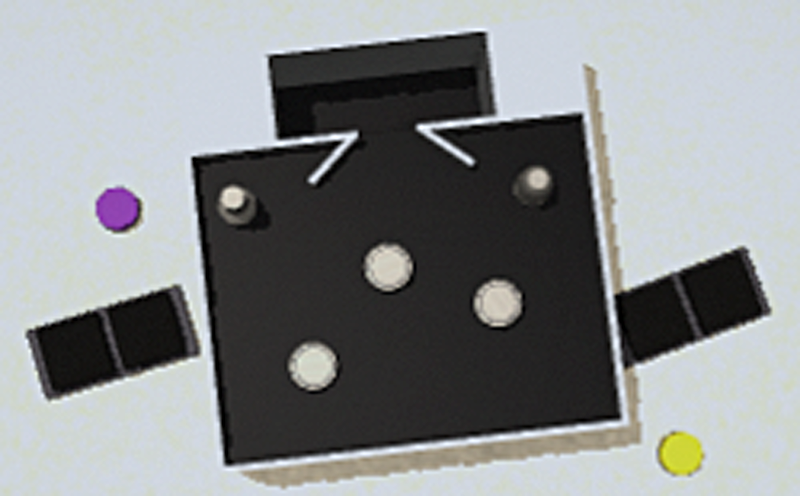

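The crop confirms it: grey discs at crop (388,267) = b, (498,303) = c and (313,366) = a, with the gate between (357,135) and (418,127). The bolt and nut stand clear in the front corners.

```bash
python3 - <<'E'
from h import *
C=cam("top")
px=np.array([[193,157],[582,114],[622,422],[227,466],[357,134],[418,127]])/3.2+[130,80]
T=np.array([[.100,.129],[.100,-.129],[-.104,-.129],[-.104,.129],[.098,.019],[.098,-.019]])
P=ray(px,C,.089)[:,:2]
a,b=T-T.mean(0),P-P.mean(0)
th=np.arctan2((a[:,0]*b[:,1]-a[:,1]*b[:,0]).sum(),(a*b).sum())
Q=np.array([[np.cos(th),-np.sin(th)],[np.sin(th),np.cos(th)]])
o=P.mean(0)-Q@T.mean(0); print("yaw",th,"origin",o); print("res mm",((T@Q.T+o-P)*1e3).round(1).tolist())
np.savez("tray.npz",th=th,o=o)
W=np.array([[.5678,.0419],[.5461,-.0277],[.5046,.0878],[.6259,-.0522],[.6103,.1414]])
print("b,c,a,nut,bolt(tops) tray mm",((W-o)@Q*1e3).round(1).tolist())
print("T_tool_cam",np.array(bot.camera_params("wrist")["T_tool_cam"]).round(3).tolist())
print("gate world",(Q@[.1,0]+o).round(4))
E
```

```text
yaw 0.1304988749010426 origin [0.55567683 0.02969099]
res mm [[3.6, 5.6], [5.2, -4.8], [-2.6, -5.1], [-5.0, 4.9], [-0.5, -0.7], [-0.7, 0.1]]
b,c,a,nut,bolt(tops) tray mm [[13.6, 10.5], [-17.0, -55.7], [-43.1, 64.3], [59.0, -90.3], [68.7, 103.7]]
T_tool_cam [[0.0, 0.955, 0.295, -0.077], [0.001, -0.295, 0.955, -0.143], [1.0, 0.0, -0.001, -0.001], [0.0, 0.0, 0.0, 1.0]]
gate world [0.6548 0.0427]
```

```bash
cat >> h.py <<'E'
import sys
t_=np.load("tray.npz") if __import__("os").path.exists("tray.npz") else None
th=float(t_["th"]); org=t_["o"]; Q=np.array([[np.cos(th),-np.sin(th)],[np.sin(th),np.cos(th)]])
def where():
    o=bot.get_obs(); M=R.from_quat(o["tool_rot"]).as_matrix(); p=np.array(o["eef_pos"])
    tr=(Q.T@(p[:2]-org))*1e3; h=np.degrees(np.arctan2(M[1,0],M[0,0])-th)
    return o,M,p,tr,h
def plan(x,y,z,hd,n):
    "tray mm x,y; world z mm; heading deg rel tray; n rows"
    o,M,p,tr,h=where()
    P=np.r_[Q@(np.array([x,y])/1e3)+org,z/1e3]
    d=hd-h; dp=P-p; phi=np.radians(d/n)
    print("at",tr.round(1),"z",(p[2]*1e3).round(1),"h",round(h,1),"t",o["clock"],"w",round(o["grip_width"],4))
    for i in range(n):
        Rz=R.from_rotvec([0,0,phi*i]).as_matrix()
        print((((Rz@M).T@dp)/n/.2).round(3).tolist(), "tw",round(-phi/2,4))
E
python3 -c "
from h import *
plan(-22,10.5,150,0,10)"
```

```text
at [-306.4  476.4] z 230.7 h -29.8 t 0.2 w 0.0852
[0.239, 0.041, -0.131] tw -0.026
[0.232, 0.041, -0.144] tw -0.026
[0.224, 0.041, -0.155] tw -0.026
[0.216, 0.041, -0.167] tw -0.026
[0.207, 0.041, -0.178] tw -0.026
[0.197, 0.041, -0.188] tw -0.026
[0.187, 0.041, -0.198] tw -0.026
[0.177, 0.041, -0.208] tw -0.026
[0.166, 0.041, -0.217] tw -0.026
[0.154, 0.041, -0.225] tw -0.026
```

>>> move_arm([
  {"grip": 0.81, "linear": [0.2, 0.03, -0.11], "twist": -0.026},
  {"grip": 0.81, "linear": [0.2, 0.03, -0.125], "twist": -0.026},
  {"grip": 0.81, "linear": [0.195, 0.03, -0.135], "twist": -0.026},
  {"grip": 0.81, "linear": [0.19, 0.03, -0.145], "twist": -0.026},
  {"grip": 0.81, "linear": [0.18, 0.03, -0.155], "twist": -0.026},
])

```text
clock: 0.7
eef_pos: [0.3405, 0.2799, 0.1991]
tool_rot: [-0.705, 0.037, -0.037, 0.707]
ft_force: [0.4, 1.0, -0.6]
grip_width: 0.0161
```

>>> move_arm([
  {"grip": 0.81, "linear": [0.17, 0.03, -0.16], "twist": -0.026},
  {"grip": 0.81, "linear": [0.16, 0.03, -0.17], "twist": -0.026},
  {"grip": 0.81, "linear": [0.15, 0.03, -0.18], "twist": -0.026},
  {"grip": 0.81, "linear": [0.14, 0.03, -0.19], "twist": -0.026},
  {"grip": 0.81, "linear": [0.13, 0.03, -0.19], "twist": -0.026},
])

```text
clock: 1.2
eef_pos: [0.4961, 0.0934, 0.1676]
tool_rot: [-0.704, -0.059, 0.058, 0.706]
ft_force: [-0.2, 1.0, 0.4]
grip_width: 0.016
```

```bash
python3 -c "
from h import *
plan(-22,10.5,120,0,5)"
```

```text
at [-50.7  70.9] z 167.6 h 2.1 t 1.2 w 0.016
[0.026, 0.048, -0.062] tw 0.0036
[0.027, 0.048, -0.061] tw 0.0036
[0.027, 0.048, -0.061] tw 0.0036
[0.028, 0.048, -0.061] tw 0.0036
[0.028, 0.048, -0.061] tw 0.0036
```

>>> move_arm([
  {"grip": 0.81, "linear": [0.034, 0.06, -0.078], "twist": 0.0036},
  {"grip": 0.81, "linear": [0.034, 0.06, -0.078], "twist": 0.0036},
  {"grip": 0.81, "linear": [0.034, 0.06, -0.078], "twist": 0.0036},
  {"grip": 0.81, "linear": [0.034, 0.06, -0.078], "twist": 0.0036},
  {"grip": 0.81, "linear": [0, 0, 0], "twist": 0.0036},
])

```text
clock: 1.7
eef_pos: [0.537, 0.0271, 0.1156]
tool_rot: [-0.705, -0.042, 0.042, 0.707]
ft_force: [-0.1, 0.4, 0.4]
grip_width: 0.0162
```

```bash
python3 - <<'E'
from h import *
plan(-22,10.5,78,0,5)
W=cam("wrist"); S=cam("side")
v=np.vstack([cv2.resize(W[0],(640,480))[:480]]); cv2.imwrite("pics/w1.png",cv2.convertScaleAbs(v,alpha=1.5))
for n,t in dict(b=[13.6,10.5],c=[-17,-55.7],a=[-43.1,64.3],gl=[98,19],gr=[98,-19]).items():
    P=np.r_[Q@(np.array(t)/1e3)+org,.085]; print(n,(proj(P,W)*1.25).round(0))
E
```

```text
at [-18.9  -0.2] z 115.6 h -0.6 t 1.7 w 0.0162
[-0.003, 0.038, 0.011] tw -0.0011
[-0.003, 0.038, 0.011] tw -0.0011
[-0.003, 0.038, 0.011] tw -0.0011
[-0.003, 0.038, 0.011] tw -0.0011
[-0.003, 0.038, 0.011] tw -0.0011
b [[352. 351.]]
c [[207. 293.]]
a [[477. 235.]]
gl [[367. 488.]]
gr [[296. 489.]]
```

View pics/w1.png

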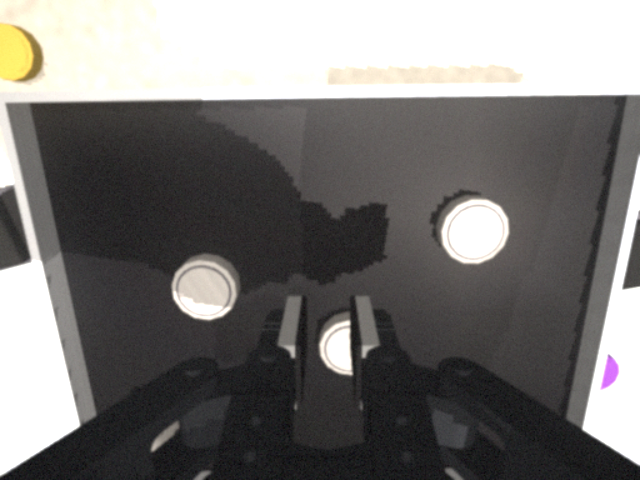

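The wrist view confirms the three steel plugs: b at (348,346) between the fingers, c at (205,288), a at (474,231). All are within ~2 mm of prediction. Descending behind b.

>>> move_arm([
  {"grip": 0.81, "linear": [-0.005, 0.038, 0.011], "twist": -0.001},
  {"grip": 0.81, "linear": [-0.005, 0.038, 0.011], "twist": -0.001},
  {"grip": 0.81, "linear": [-0.005, 0.038, 0.011], "twist": -0.001},
  {"grip": 0.81, "linear": [-0.005, 0.038, 0.011], "twist": -0.001},
  {"grip": 0.81, "linear": [-0.003, 0.03, 0.007], "twist": -0.001},
])

```text
clock: 2.3
eef_pos: [0.531, 0.0422, 0.0807]
tool_rot: [-0.704, -0.051, 0.046, 0.707]
ft_force: [0.7, 0.3, -0.6]
grip_width: 0.0162
```

```bash
python3 - <<'E'
from h import *
plan(20,6,78.5,0,5)
plan(74,0,78.5,0,10)
E
```

```text
at [-22.9  15.6] z 80.7 h 0.4 t 2.3 w 0.0162
[0.043, 0.002, -0.01] tw 0.0006
[0.043, 0.002, -0.01] tw 0.0006
[0.043, 0.002, -0.01] tw 0.0006
[0.043, 0.002, -0.01] tw 0.0006
[0.043, 0.002, -0.01] tw 0.0006
at [-22.9  15.6] z 80.7 h 0.4 t 2.3 w 0.0162
[0.048, 0.001, -0.008] tw 0.0003
[0.048, 0.001, -0.008] tw 0.0003
[0.048, 0.001, -0.008] tw 0.0003
[0.048, 0.001, -0.008] tw 0.0003
[0.048, 0.001, -0.008] tw 0.0003
[0.048, 0.001, -0.008] tw 0.0003
[0.048, 0.001, -0.008] tw 0.0003
[0.048, 0.001, -0.008] tw 0.0003
[0.048, 0.001, -0.008] tw 0.0003
[0.048, 0.001, -0.008] tw 0.0003
```

>>> move_arm([
  {"grip": 0.81, "linear": [0, 0.006, -0.018], "twist": 0},
  {"grip": 0.81, "linear": [0, 0.003, -0.005], "twist": 0},
  {"grip": 0.81, "linear": [0.03, 0.001, -0.003], "twist": 0},
  {"grip": 0.81, "linear": [0.04, 0.0, -0.004], "twist": 0},
  {"grip": 0.81, "linear": [0.04, 0.0, -0.004], "twist": 0},
])

```text
clock: 2.8
eef_pos: [0.5538, 0.0384, 0.0778]
tool_rot: [-0.704, -0.05, 0.047, 0.707]
ft_force: [-0.7, 0.4, 0.4]
grip_width: 0.0163
```

```bash
python3 - <<'E'
from h import *
plan(74,0,78.5,0,8)
C=cam("top"); im=C[0]
cv2.imwrite("pics/t2.png",cv2.convertScaleAbs(cv2.resize(im[80:235,130:380],None,fx=3.2,fy=3.2),alpha=1.6))
E
```

```text
at [-0.7  8.9] z 77.8 h 0.4 t 2.8 w 0.0163
[0.047, -0.0, -0.006] tw 0.0004
[0.047, -0.0, -0.006] tw 0.0004
[0.047, -0.0, -0.006] tw 0.0004
[0.047, -0.0, -0.006] tw 0.0004
[0.047, -0.0, -0.006] tw 0.0004
[0.047, -0.0, -0.006] tw 0.0004
[0.047, -0.0, -0.006] tw 0.0004
[0.047, -0.0, -0.006] tw 0.0004
```

>>> move_arm([
  {"grip": 0.81, "linear": [0.04, 0.0, -0.005], "twist": 0},
  {"grip": 0.81, "linear": [0.04, 0.0, -0.005], "twist": 0},
  {"grip": 0.81, "linear": [0.04, 0.0, -0.005], "twist": 0},
  {"grip": 0.81, "linear": [0.04, 0.0, -0.005], "twist": 0},
  {"grip": 0.81, "linear": [0.04, 0.0, -0.005], "twist": 0},
])

```text
clock: 3.35
eef_pos: [0.5999, 0.0389, 0.0784]
tool_rot: [-0.704, -0.051, 0.046, 0.707]
ft_force: [-0.2, 1.0, -0.0]
grip_width: 0.0163
```

```bash
python3 - <<'E'
from h import *
plan(74,0,78.5,0,5)
W=cam("wrist"); S=cam("side")
P=np.r_[Q@[.05,0]+org,.08]; u=proj(P,S)[0].astype(int); print(u)
x,y=max(u[0]-90,0),max(u[1]-80,0)
s=cv2.resize(S[0][y:y+160,x:x+180],None,fx=3,fy=3)[:480]
cv2.imwrite("pics/w2.png",cv2.convertScaleAbs(np.hstack([cv2.resize(W[0][150:],(400,365*1)),cv2.resize(s,(400,365))]),alpha=1.7))
E
```

```text
at [45.   3.4] z 78.4 h 0.4 t 3.35 w 0.0163
[0.029, 0.0, -0.004] tw 0.0007
[0.029, 0.0, -0.004] tw 0.0007
[0.029, 0.0, -0.004] tw 0.0007
[0.029, 0.0, -0.003] tw 0.0007
[0.029, 0.0, -0.003] tw 0.0007
[294 159]
```

View pics/w2.png

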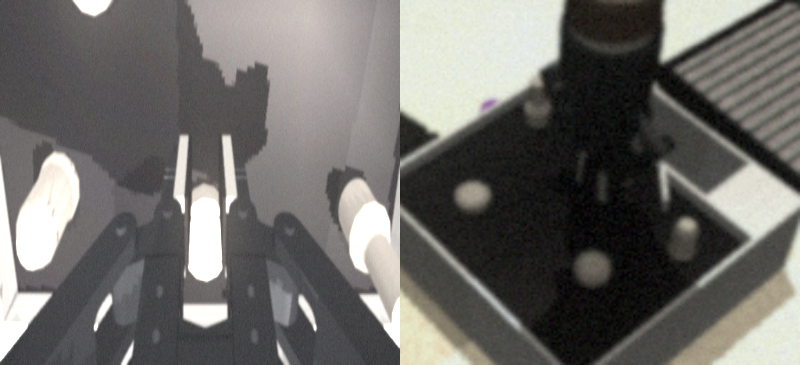

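The view shows b seated in the cradle between the pads (205,230 in the left panel). a and c are untouched and the tool is clear of bolt and nut. Pushing on through the gate.

>>> move_arm([
  {"grip": 0.81, "linear": [0.035, 0.0, -0.004], "twist": 0.0005},
  {"grip": 0.81, "linear": [0.035, 0.0, -0.004], "twist": 0.0005},
  {"grip": 0.81, "linear": [0.035, 0.0, -0.004], "twist": 0.0005},
  {"grip": 0.81, "linear": [0.035, 0.0, -0.004], "twist": 0.0005},
  {"grip": 0.81, "linear": [0.025, 0.0, -0.002], "twist": 0},
])

```text
clock: 3.95
eef_pos: [0.6352, 0.0399, 0.0785]
tool_rot: [-0.704, -0.049, 0.045, 0.707]
ft_force: [0.4, -0.3, 1.4]
grip_width: 0.0166
```

```bash
cat > chk.py <<'E'
from h import *
def slot(name="top"):
    C=cam(name); d=C[1]
    # bright/steel pixels in slot floor region
    g=cv2.cvtColor(C[0],cv2.COLOR_BGR2GRAY)
    for z in (.014,):
        P=np.array([[.1,.07],[.1,-.07],[.155,-.07],[.155,.07]]); P=np.c_[P@Q.T+org,np.full(4,z)]
        u=proj(P,C); m=np.zeros_like(g); cv2.fillPoly(m,[u.astype(int)],255)
        b=((g>45)&(m>0)).astype(np.uint8); n,l,s,ce=cv2.connectedComponentsWithStats(b)
        for i in range(1,n):
            if s[i,4]>15:
                p=ray(ce[i],C,z)[0]; print(name,"blob",s[i,4],"tray",(Q.T@(p[:2]-org)*1e3).round(0))
    return C
E
python3 - <<'E'
from chk import *
plan(82,0,78.5,0,5); C=slot()
cv2.imwrite("pics/t3.png",cv2.convertScaleAbs(cv2.resize(C[0][80:235,130:380],None,fx=3.2,fy=3.2),alpha=2.2))
E
```

```text
at [80.2 -0.2] z 78.5 h 0.1 t 3.95 w 0.0166
[0.002, 0.0, 0.0] tw 0.0002
[0.002, 0.0, 0.0] tw 0.0002
[0.002, 0.0, 0.0] tw 0.0002
[0.002, 0.0, 0.0] tw 0.0002
[0.002, 0.0, 0.0] tw 0.0002
top blob 1508 tray [129.  -5.]
```

>>> move_arm([
  {"grip": 0.81, "linear": [0.025, 0.0, 0], "twist": 0},
  {"grip": 0.81, "linear": [0, 0.0, 0], "twist": 0},
  {"grip": 0.81, "linear": [-0.1, 0.0, 0], "twist": 0},
  {"grip": 0.81, "linear": [-0.1, -0.1, 0], "twist": 0},
  {"grip": 0.81, "linear": [-0.15, -0.2, 0], "twist": 0},
])

```text
clock: 4.5
eef_pos: [0.569, 0.0312, 0.1322]
tool_rot: [-0.704, -0.047, 0.048, 0.707]
ft_force: [-1.1, 0.1, 1.3]
grip_width: 0.0164
```

```bash
python3 - <<'E'
from chk import *
plan(-49,-71,130,24,5); C=slot()
cv2.imwrite("pics/t3.png",cv2.convertScaleAbs(cv2.resize(C[0][80:235,130:380],None,fx=3.2,fy=3.2),alpha=2.2))
E
```

```text
at [13.4 -0.2] z 132.2 h 0.2 t 4.5 w 0.0164
[-0.063, 0.002, -0.071] tw -0.0416
[-0.068, 0.002, -0.065] tw -0.0416
[-0.073, 0.002, -0.059] tw -0.0416
[-0.078, 0.002, -0.053] tw -0.0416
[-0.082, 0.002, -0.046] tw -0.0416
top blob 1159 tray [129. -20.]
top blob 275 tray [128.  48.]
```

View pics/t3.png

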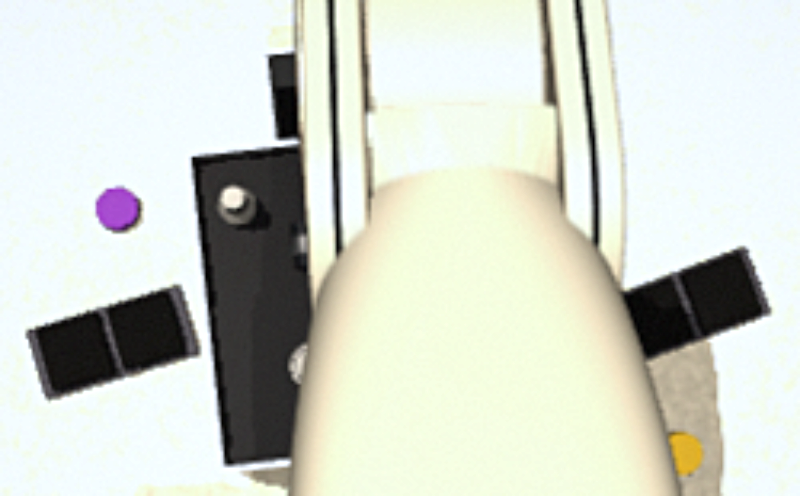

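The arm hides tray centre and slot in the top view. The bolt, pads and a's edge at (300,366) look unchanged. I'll check from the wrist over c.

>>> move_arm([
  {"grip": 0.81, "linear": [-0.06, 0.002, -0.073], "twist": -0.044},
  {"grip": 0.81, "linear": [-0.067, 0.002, -0.067], "twist": -0.044},
  {"grip": 0.81, "linear": [-0.073, 0.002, -0.06], "twist": -0.044},
  {"grip": 0.81, "linear": [-0.079, 0.002, -0.054], "twist": -0.044},
  {"grip": 0.81, "linear": [-0.07, 0.002, -0.037], "twist": -0.044},
])

```text
clock: 5.05
eef_pos: [0.5187, -0.0473, 0.1437]
tool_rot: [0.676, 0.213, -0.201, -0.676]
ft_force: [-0.7, 0.5, -0.9]
grip_width: 0.0162
```

```bash
python3 - <<'E'
from chk import *
plan(-49,-72.5,78,27,5)
W=cam("wrist"); S=cam("side"); C=cam("top")
P=np.r_[Q@[.05,0]+org,.08]; u=proj(P,S)[0].astype(int); 
x,y=max(u[0]-90,0),max(u[1]-80,0)
s=cv2.resize(S[0][y:y+160,x:x+180],(400,355))
t=cv2.resize(C[0][80:235,130:380],(400,248))
cv2.imwrite("pics/w4.png",cv2.convertScaleAbs(np.vstack([np.hstack([cv2.resize(W[0],(400,355)),s]),np.hstack([t,t*0])]),alpha=1.7))
for n,t in dict(c=[-17,-55.7],a=[-43.1,64.3]).items():
    P=np.r_[Q@(np.array(t)/1e3)+org,.085]; print(n,(proj(P,W)*400/512).round(0))
E
```

```text
at [-46.6 -71.5] z 143.7 h 26.6 t 5.05 w 0.0162
[-0.004, 0.066, 0.001] tw -0.0007
[-0.004, 0.066, 0.001] tw -0.0007
[-0.004, 0.066, 0.001] tw -0.0007
[-0.004, 0.066, 0.001] tw -0.0007
[-0.004, 0.066, 0.001] tw -0.0007
c [[206. 201.]]
a [[338. 231.]]
```

View pics/w4.png

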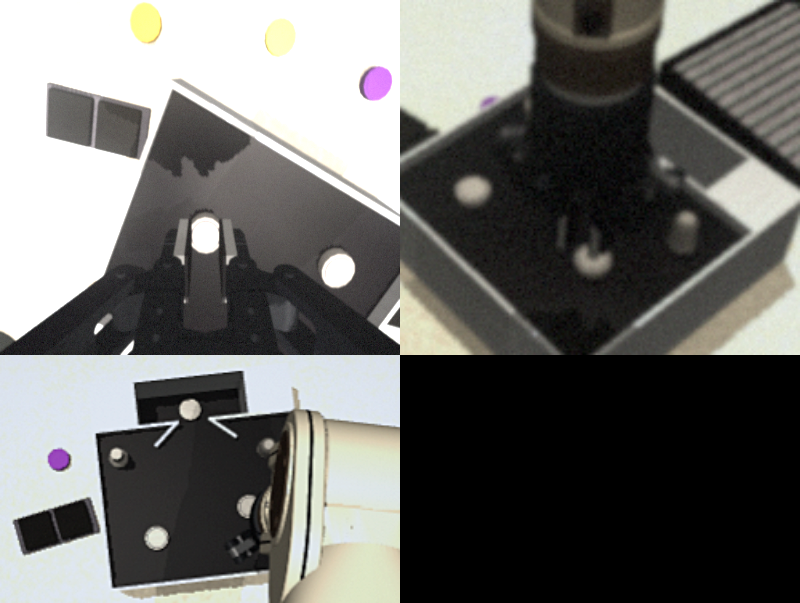

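Bottom panel: b appears past the gate at (190,409), c at (248,506), a at (155,538). Checking b's height by depth.

```bash
python3 - <<'E'
from chk import *
C=cam("top"); im,d=C[0],C[1]
print(d[108:120,242:256:2].round(3))
c=C[5]
for uv in [(249,114)]:
  for z in (.014,.085):
    p=ray(uv,C,z)[0]; print(z,(Q.T@(p[:2]-org)*1e3).round(1), "expected depth", (C[4].T@(p-c))[2].round(3))
E
```

```text
[[0.992 0.986 0.977 0.978 0.979 0.991 0.991]
 [0.99  0.986 0.976 0.977 0.979 0.978 0.99 ]
 [0.986 0.978 0.98  0.979 0.978 0.979 0.978]
 [0.989 0.981 0.979 0.978 0.977 0.977 0.978]
 [0.989 0.    0.98  0.978 0.982 0.98  0.979]
 [0.979 0.978 0.979 0.978 0.979 0.976 0.977]
 [0.987 0.976 0.976 0.974 0.978 0.976 0.979]
 [0.99  0.978 0.976 0.979 0.979 0.977 0.98 ]
 [0.991 0.98  0.977 0.975 0.979 0.979 0.978]
 [0.99  0.978 0.977 0.979 0.976 0.979 0.978]
 [0.988 0.978 0.976 0.979 0.977 0.978 0.981]
 [0.987 0.987 0.977 0.978 0.978 0.976 0.985]]
0.014 [ 1.3e+02 -1.0e-01] expected depth 0.978
0.085 [113.9   2.6] expected depth 0.906
```

b is on the slot floor (depth 0.978). Descending behind c.

>>> move_arm([
  {"grip": 0.81, "linear": [-0.004, 0.075, 0.001], "twist": 0},
  {"grip": 0.81, "linear": [-0.004, 0.075, 0.001], "twist": 0},
  {"grip": 0.81, "linear": [-0.004, 0.075, 0.001], "twist": 0},
  {"grip": 0.81, "linear": [-0.003, 0.06, 0.001], "twist": 0},
  {"grip": 0.81, "linear": [0, 0.02, 0], "twist": 0},
])

```text
clock: 5.75
eef_pos: [0.5225, -0.0437, 0.0825]
tool_rot: [0.677, 0.213, -0.196, -0.676]
ft_force: [0.3, -0.2, -0.2]
grip_width: 0.0158
```

```bash
python3 - <<'E'
from chk import *
plan(-17-21,-55.7-11,78.5,27,5)
plan(38,-24.5,78.5,22,10)
E
```

```text
at [-42.4 -68.4] z 82.5 h 26.2 t 5.75 w 0.0158
[0.005, 0.004, -0.0] tw -0.0014
[0.005, 0.004, -0.0] tw -0.0014
[0.005, 0.004, -0.0] tw -0.0014
[0.005, 0.004, -0.0] tw -0.0014
[0.005, 0.004, -0.0] tw -0.0014
at [-42.4 -68.4] z 82.5 h 26.2 t 5.75 w 0.0158
[0.046, 0.003, 0.002] tw 0.0037
[0.046, 0.003, 0.002] tw 0.0037
[0.046, 0.003, 0.003] tw 0.0037
[0.046, 0.003, 0.003] tw 0.0037
[0.046, 0.003, 0.003] tw 0.0037
[0.046, 0.003, 0.004] tw 0.0037
[0.046, 0.003, 0.004] tw 0.0037
[0.046, 0.003, 0.004] tw 0.0037
[0.046, 0.003, 0.005] tw 0.0037
[0.045, 0.003, 0.005] tw 0.0037
```

>>> move_arm([
  {"grip": 0.81, "linear": [0, 0.017, 0], "twist": 0},
  {"grip": 0.81, "linear": [0.03, 0.003, 0.001], "twist": 0},
  {"grip": 0.81, "linear": [0.04, 0, 0.002], "twist": 0},
  {"grip": 0.81, "linear": [0.045, 0, 0.003], "twist": 0},
  {"grip": 0.81, "linear": [0.045, 0, 0.003], "twist": 0},
])

```text
clock: 6.25
eef_pos: [0.5516, -0.022, 0.0802]
tool_rot: [0.677, 0.214, -0.195, -0.676]
ft_force: [-0.6, 0.4, 0.5]
grip_width: 0.0162
```

```bash
python3 - <<'E'
from chk import *
plan(40,-17,78.5,15,6)
E
```

```text
at [-10.8 -50.7] z 80.2 h 26.2 t 6.25 w 0.0162
[0.05, 0.003, 0.007] tw 0.0162
[0.05, 0.003, 0.008] tw 0.0162
[0.05, 0.003, 0.01] tw 0.0162
[0.049, 0.003, 0.011] tw 0.0162
[0.049, 0.002, 0.013] tw 0.0162
[0.049, 0.002, 0.015] tw 0.0162
```

>>> move_arm([
  {"grip": 0.81, "linear": [0.044, 0.007, 0.007], "twist": 0.014},
  {"grip": 0.81, "linear": [0.044, 0.005, 0.008], "twist": 0.014},
  {"grip": 0.81, "linear": [0.044, 0.003, 0.009], "twist": 0.014},
  {"grip": 0.81, "linear": [0.044, 0.001, 0.01], "twist": 0.014},
  {"grip": 0.81, "linear": [0.044, 0.001, 0.011], "twist": 0.014},
])

```text
clock: 6.75
eef_pos: [0.5912, 0.0116, 0.0802]
tool_rot: [0.69, 0.166, -0.144, -0.689]
ft_force: [-0.9, 0.2, 1.4]
grip_width: 0.0158
```

```bash
python3 - <<'E'
from chk import *
plan(84,0,78.5,0,8)
W=cam("wrist"); S=cam("side")
P=np.r_[Q@[.05,0]+org,.08]; u=proj(P,S)[0].astype(int); 
x,y=max(u[0]-90,0),max(u[1]-80,0)
s=cv2.resize(S[0][y:y+160,x:x+180],(400,355))
cv2.imwrite("pics/w5.png",cv2.convertScaleAbs(np.hstack([cv2.resize(W[0],(400,355)),s]),alpha=1.7))
E
```

```text
at [ 32.8 -22.6] z 80.2 h 17.9 t 6.75 w 0.0158
[0.035, 0.002, 0.004] tw 0.0195
[0.035, 0.002, 0.005] tw 0.0195
[0.034, 0.002, 0.006] tw 0.0195
[0.034, 0.002, 0.008] tw 0.0195
[0.034, 0.002, 0.009] tw 0.0195
[0.033, 0.002, 0.01] tw 0.0195
[0.033, 0.002, 0.012] tw 0.0195
[0.032, 0.002, 0.013] tw 0.0195
```

View pics/w5.png

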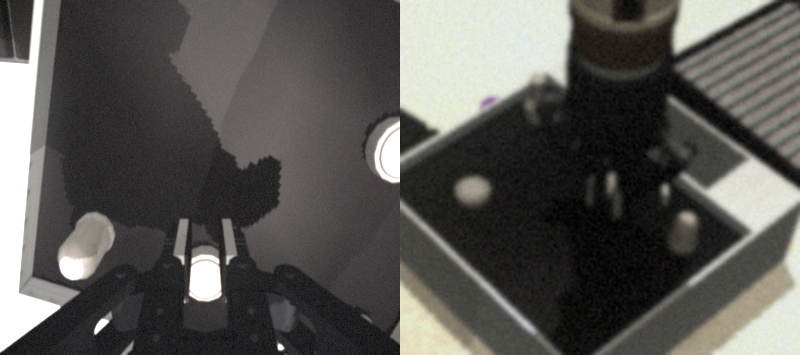

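c is seated in the cradle at (205,278, left panel), and the nut and bolt are standing. Continuing while turning square to the gate.

>>> move_arm([
  {"grip": 0.81, "linear": [0.033, 0.005, 0.006], "twist": 0.023},
  {"grip": 0.81, "linear": [0.033, 0.004, 0.008], "twist": 0.023},
  {"grip": 0.81, "linear": [0.033, 0.003, 0.009], "twist": 0.023},
  {"grip": 0.81, "linear": [0.032, 0.001, 0.011], "twist": 0.023},
  {"grip": 0.81, "linear": [0.03, 0.001, 0.011], "twist": 0.023},
])

```text
clock: 7.35
eef_pos: [0.6192, 0.0318, 0.0791]
tool_rot: [-0.703, -0.085, 0.063, 0.704]
ft_force: [0.2, -0.0, -0.1]
grip_width: 0.0164
```

```bash
python3 - <<'E'
from chk import *
plan(84,0,78.5,0,4)
E
```

```text
at [63.3 -6.1] z 79.1 h 4.5 t 7.35 w 0.0164
[0.026, 0.002, 0.006] tw 0.0098
[0.026, 0.002, 0.006] tw 0.0098
[0.026, 0.002, 0.007] tw 0.0098
[0.026, 0.002, 0.007] tw 0.0098
```

>>> move_arm([
  {"grip": 0.81, "linear": [0.015, 0.002, 0.013], "twist": 0.012},
  {"grip": 0.81, "linear": [0.025, 0.001, 0.008], "twist": 0.01},
  {"grip": 0.81, "linear": [0.03, 0.001, 0.004], "twist": 0.008},
  {"grip": 0.81, "linear": [0.03, 0, 0], "twist": 0.004},
  {"grip": 0.81, "linear": [0.01, 0, 0], "twist": 0},
])

```text
clock: 7.85
eef_pos: [0.6419, 0.041, 0.0796]
tool_rot: [-0.705, -0.06, 0.038, 0.706]
ft_force: [-0.0, -0.3, -0.4]
grip_width: 0.0163
```

```bash
python3 - <<'E'
from chk import *
plan(84,0,78.5,0,4)
E
```

```text
at [87.  0.] z 79.6 h 0.5 t 7.85 w 0.0163
[-0.004, 0.001, 0.0] tw 0.001
[-0.004, 0.001, 0.0] tw 0.001
[-0.004, 0.001, -0.0] tw 0.001
[-0.004, 0.001, -0.0] tw 0.001
```

>>> move_arm([
  {"grip": 0.81, "linear": [-0.1, 0, 0], "twist": 0},
  {"grip": 0.81, "linear": [-0.15, -0.1, 0], "twist": 0},
  {"grip": 0.81, "linear": [-0.15, -0.15, 0], "twist": 0.03},
  {"grip": 0.81, "linear": [-0.15, 0, 0.12], "twist": 0.035},
  {"grip": 0.81, "linear": [-0.12, 0, 0.12], "twist": 0.035},
])

```text
clock: 8.35
eef_pos: [0.5057, 0.0729, 0.1255]
tool_rot: [-0.705, 0.014, -0.038, 0.708]
ft_force: [0.3, -0.4, 0.4]
grip_width: 0.0164
```

```bash
python3 - <<'E'
from chk import *
plan(-71.4,76.9,120,-24,5)
C=cam("top"); d=C[1]; print(d[95:125:3,225:280:5].round(3))
E
```

```text
at [-43.9  49.4] z 125.5 h -11.7 t 8.35 w 0.0164
[-0.033, 0.005, 0.021] tw 0.0215
[-0.034, 0.004, 0.02] tw 0.0215
[-0.034, 0.004, 0.018] tw 0.0215
[-0.035, 0.004, 0.017] tw 0.0215
[-0.036, 0.004, 0.015] tw 0.0215
[[0.903 0.904 0.905 0.915 0.918 0.924 0.927 0.931 0.94  0.94  0.946]
 [0.928 0.924 0.933 0.935 0.939 0.945 0.949 0.953 0.959 0.967 0.967]
 [0.944 0.95  0.955 0.962 0.965 0.969 0.976 0.98  0.986 0.987 0.991]
 [0.971 0.972 0.979 0.987 0.987 0.989 0.991 0.991 0.988 0.991 0.986]
 [0.988 0.99  0.987 0.992 0.989 0.98  0.992 0.991 0.988 0.988 0.985]
 [0.989 0.988 0.988 0.989 0.979 0.977 0.991 0.99  0.987 0.985 0.994]
 [0.985 0.989 0.988 0.988 0.978 0.965 0.983 0.991 0.992 0.992 0.988]
 [0.988 0.987 0.989 0.985 0.964 0.964 0.966 0.986 0.99  0.986 0.99 ]
 [0.986 0.988 0.987 0.987 0.968 0.97  0.968 0.991 0.902 0.905 0.902]
 [0.99  0.987 0.904 0.9   0.914 0.916 0.915 0.914 0.9   0.917 0.916]]
```

c is also in the slot, lying against b (depth ≈0.965). Going behind a.

>>> move_arm([
  {"grip": 0.81, "linear": [-0.035, 0.004, 0.021], "twist": 0.0215},
  {"grip": 0.81, "linear": [-0.035, 0.004, 0.02], "twist": 0.0215},
  {"grip": 0.81, "linear": [-0.035, 0.004, 0.018], "twist": 0.0215},
  {"grip": 0.81, "linear": [-0.035, 0.004, 0.016], "twist": 0.0215},
  {"grip": 0.81, "linear": [-0.025, 0.002, 0.01], "twist": 0.015},
])

```text
clock: 8.9
eef_pos: [0.4718, 0.0996, 0.1231]
tool_rot: [-0.696, 0.086, -0.109, 0.704]
ft_force: [-0.4, -0.4, 0.4]
grip_width: 0.0162
```

```bash
python3 - <<'E'
from chk import *
plan(-71.4,76.9,78.5,-24,5)
C=cam("top"); im=C[0]; g=cv2.cvtColor(im,cv2.COLOR_BGR2GRAY)
print("a top-view patch", [ (Q.T@(ray((228,194),C,.085)[0][:2]-org)*1e3).round(1)], im[194,228], C[1][194,228])
W=cam("wrist"); P=np.r_[Q@[-.0431,.0643]+org,.085]; print(proj(P,W)); 
cv2.imwrite("pics/w6.png",cv2.convertScaleAbs(W[0],alpha=1.3))
E
```

```text
at [-74.1  80.2] z 123.1 h -23.4 t 8.9 w 0.0162
[0.002, 0.045, -0.003] tw 0.0011
[0.002, 0.045, -0.003] tw 0.0011
[0.002, 0.045, -0.003] tw 0.0011
[0.002, 0.045, -0.003] tw 0.0011
[0.002, 0.045, -0.003] tw 0.0011
a top-view patch [array([-43.1,  63.1])] [122 137 132] 0.41041097
[[259.3760641  275.35450531]]
```

View pics/w6.png

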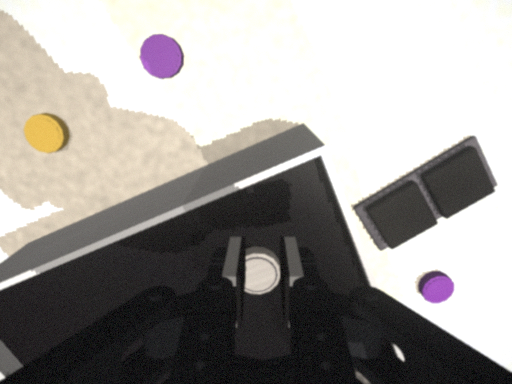

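a is seen at (260,272), lying between the fingertips' line of advance, as predicted. Descending.

>>> move_arm([
  {"grip": 0.81, "linear": [0.006, 0.045, -0.006], "twist": 0.0011},
  {"grip": 0.81, "linear": [0.006, 0.045, -0.006], "twist": 0.0011},
  {"grip": 0.81, "linear": [0.002, 0.045, -0.002], "twist": 0.0011},
  {"grip": 0.81, "linear": [0, 0.045, 0], "twist": 0},
  {"grip": 0.81, "linear": [0, 0.025, 0], "twist": 0},
])

```text
clock: 9.5
eef_pos: [0.477, 0.0953, 0.0789]
tool_rot: [-0.696, 0.087, -0.111, 0.704]
ft_force: [0.1, 0.0, 0.3]
grip_width: 0.0163
```

```bash
python3 - <<'E'
from chk import *
plan(-30,55,78.5,-24,5)
E
```

```text
at [-69.4  75.3] z 78.9 h -23.6 t 9.5 w 0.0163
[0.044, 0.002, -0.003] tw 0.0007
[0.044, 0.002, -0.003] tw 0.0007
[0.044, 0.002, -0.003] tw 0.0007
[0.044, 0.002, -0.003] tw 0.0007
[0.044, 0.002, -0.003] tw 0.0007
```

>>> move_arm([
  {"grip": 0.81, "linear": [0.025, 0.001, -0.002], "twist": 0},
  {"grip": 0.81, "linear": [0.04, 0.001, -0.003], "twist": 0},
  {"grip": 0.81, "linear": [0.045, 0, -0.003], "twist": 0},
  {"grip": 0.81, "linear": [0.045, 0, -0.003], "twist": 0},
  {"grip": 0.81, "linear": [0.045, 0, -0.003], "twist": 0},
])

```text
clock: 10.0
eef_pos: [0.5168, 0.0804, 0.0787]
tool_rot: [-0.696, 0.087, -0.11, 0.704]
ft_force: [-0.1, 0.3, -0.3]
grip_width: 0.0161
```

```bash
python3 - <<'E'
from chk import *
plan(32,23,78.5,-17,7)
E
```

```text
at [-31.9  55.3] z 78.7 h -23.6 t 10.0 w 0.0161
[0.051, 0.002, -0.003] tw -0.0082
[0.051, 0.002, -0.004] tw -0.0082
[0.051, 0.002, -0.005] tw -0.0082
[0.051, 0.002, -0.005] tw -0.0082
[0.051, 0.002, -0.006] tw -0.0082
[0.051, 0.002, -0.007] tw -0.0082
[0.051, 0.002, -0.008] tw -0.0082
```

>>> move_arm([
  {"grip": 0.81, "linear": [0.046, 0.001, -0.003], "twist": -0.007},
  {"grip": 0.81, "linear": [0.046, 0.001, -0.004], "twist": -0.007},
  {"grip": 0.81, "linear": [0.046, 0.001, -0.005], "twist": -0.007},
  {"grip": 0.81, "linear": [0.046, 0.001, -0.006], "twist": -0.007},
  {"grip": 0.81, "linear": [0.046, 0.001, -0.007], "twist": -0.007},
])

```text
clock: 10.5
eef_pos: [0.5654, 0.0624, 0.0798]
tool_rot: [-0.7, 0.06, -0.085, 0.707]
ft_force: [-0.2, -0.1, -0.0]
grip_width: 0.0161
```

```bash
python3 - <<'E'
from chk import *
plan(60,7,78.5,-6,7)
W=cam("wrist"); cv2.imwrite("pics/w7.png",cv2.convertScaleAbs(W[0],alpha=1.5))
E
```

```text
at [13.9 31.1] z 79.8 h -19.2 t 10.5 w 0.0161
[0.037, 0.002, -0.005] tw -0.0165
[0.037, 0.002, -0.007] tw -0.0165
[0.036, 0.002, -0.008] tw -0.0165
[0.036, 0.002, -0.009] tw -0.0165
[0.036, 0.002, -0.01] tw -0.0165
[0.035, 0.002, -0.011] tw -0.0165
[0.035, 0.002, -0.013] tw -0.0165
```

View pics/w7.png

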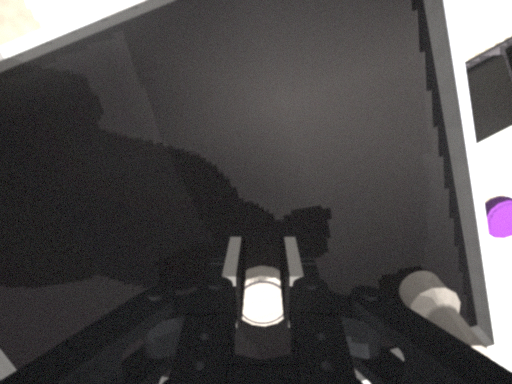

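a is seated in the cradle at (263,297), and the bolt at (430,295) is clear. Continuing while turning to the gate.

>>> move_arm([
  {"grip": 0.81, "linear": [0.037, 0.004, -0.005], "twist": -0.0165},
  {"grip": 0.81, "linear": [0.037, 0.003, -0.007], "twist": -0.0165},
  {"grip": 0.81, "linear": [0.036, 0.002, -0.008], "twist": -0.0165},
  {"grip": 0.81, "linear": [0.036, 0.001, -0.009], "twist": -0.0165},
  {"grip": 0.81, "linear": [0.036, 0.001, -0.01], "twist": -0.0165},
])

```text
clock: 11.05
eef_pos: [0.6029, 0.0486, 0.0785]
tool_rot: [-0.704, -0.001, -0.024, 0.709]
ft_force: [-0.4, 0.2, 1.2]
grip_width: 0.0161
```

```bash
python3 - <<'E'
from chk import *
plan(64,4.5,78.5,-4,4)
E
```

```text
at [49.3 12.6] z 78.5 h -9.3 t 11.05 w 0.0161
[0.02, 0.001, -0.007] tw -0.0117
[0.02, 0.001, -0.007] tw -0.0117
[0.019, 0.001, -0.008] tw -0.0117
[0.019, 0.001, -0.008] tw -0.0117
```

>>> move_arm([
  {"grip": 0.81, "linear": [0.018, 0.001, -0.009], "twist": -0.014},
  {"grip": 0.81, "linear": [0.018, 0.001, -0.01], "twist": -0.014},
  {"grip": 0.81, "linear": [0.018, 0.001, -0.011], "twist": -0.014},
  {"grip": 0.81, "linear": [0.018, 0.001, -0.011], "twist": -0.012},
  {"grip": 0.81, "linear": [0.01, 0, -0.006], "twist": -0.012},
])

```text
clock: 11.55
eef_pos: [0.6206, 0.039, 0.0778]
tool_rot: [-0.704, -0.05, 0.026, 0.708]
ft_force: [-0.6, -0.6, 0.5]
grip_width: 0.0161
```

```bash
python3 - <<'E'
from chk import *
plan(86,0,78.5,0,4)
E
```

```text
at [65.5  0.8] z 77.8 h -1.3 t 11.55 w 0.0161
[0.026, -0.0, -0.0] tw -0.0029
[0.026, -0.0, -0.001] tw -0.0029
[0.026, -0.0, -0.001] tw -0.0029
[0.026, -0.0, -0.001] tw -0.0029
```

>>> move_arm([
  {"grip": 0.81, "linear": [0.02, 0, 0.003], "twist": -0.001},
  {"grip": 0.81, "linear": [0.028, 0, 0.001], "twist": -0.001},
  {"grip": 0.81, "linear": [0.03, 0, 0], "twist": 0},
  {"grip": 0.81, "linear": [0.028, 0, 0], "twist": 0},
  {"grip": 0.81, "linear": [0.01, 0, 0], "twist": 0},
])

```text
clock: 12.05
eef_pos: [0.6449, 0.0426, 0.0784]
tool_rot: [-0.704, -0.051, 0.028, 0.708]
ft_force: [-4.3, -1.0, 3.1]
grip_width: 0.0166
```

```bash
python3 - <<'E'
from chk import *
plan(87,0,78.5,0,4)
E
```

```text
at [90.2  1.2] z 78.4 h -1.1 t 12.05 w 0.0166
[-0.004, -0.0, -0.002] tw -0.0023
[-0.004, -0.0, -0.002] tw -0.0023
[-0.004, -0.0, -0.002] tw -0.0023
[-0.004, -0.0, -0.001] tw -0.0023
```

>>> move_arm([
  {"grip": 0.81, "linear": [-0.06, 0, 0], "twist": 0},
  {"grip": 0.81, "linear": [-0.12, -0.1, 0], "twist": 0},
  {"grip": 0.81, "linear": [-0.15, -0.15, 0], "twist": 0},
  {"grip": 0.81, "linear": [-0.2, -0.1, 0.1], "twist": 0},
  {"grip": 0.81, "linear": [-0.2, -0.05, 0.1], "twist": 0},
])

```text
clock: 12.55
eef_pos: [0.4934, 0.0649, 0.1526]
tool_rot: [-0.704, -0.049, 0.027, 0.708]
ft_force: [0.2, 2.2, 0.8]
grip_width: 0.0163
```

>>> move_arm([
  {"grip": 0.81, "linear": [-0.15, 0, 0.15], "twist": 0},
  {"grip": 0.81, "linear": [-0.15, 0, 0.15], "twist": 0},
  {"grip": 0.81, "linear": [-0.1, 0, 0.15], "twist": 0},
  {"grip": 0.81, "linear": [0, 0, 0.15], "twist": 0},
  {"grip": 0.81, "linear": [0, 0, 0], "twist": 0},
])

```text
clock: 13.05
eef_pos: [0.3945, 0.1796, 0.1544]
tool_rot: [-0.703, -0.052, 0.025, 0.709]
ft_force: [0.5, -0.5, 0.8]
grip_width: 0.0162
```

```bash
python3 - <<'E'
from chk import *
plan(-200,150,150,0,1)
C=cam("top"); d=C[1]; print(d[95:126:3,225:285:5].round(3))
cv2.imwrite("pics/t8.png",cv2.convertScaleAbs(cv2.resize(C[0][80:235,130:380],None,fx=3.2,fy=3.2),alpha=2.))
E
```

```text
at [-140.3  169.6] z 154.4 h -1.3 t 13.05 w 0.0162
[-0.297, 0.01, -0.105] tw -0.0111
[[0.905 0.905 0.908 0.914 0.916 0.922 0.928 0.93  0.935 0.939 0.945 0.949]
 [0.923 0.928 0.935 0.933 0.942 0.944 0.951 0.956 0.958 0.965 0.972 0.959]
 [0.947 0.952 0.955 0.963 0.966 0.968 0.973 0.981 0.984 0.99  0.992 0.966]
 [0.97  0.974 0.983 0.987 0.99  0.993 0.987 0.989 0.989 0.992 0.992 0.973]
 [0.99  0.987 0.99  0.989 0.987 0.959 0.989 0.989 0.989 0.991 0.989 0.976]
 [0.987 0.987 0.989 0.99  0.958 0.96  0.994 0.99  0.99  0.99  0.987 0.985]
 [0.989 0.988 0.993 0.99  0.956 0.959 0.957 0.992 0.989 0.988 0.984 0.991]
 [0.99  0.985 0.989 0.992 0.958 0.956 0.968 0.99  0.989 0.99  0.987 0.989]
 [0.986 0.988 0.987 0.989 0.962 0.956 0.968 0.99  0.899 0.904 0.903 0.908]
 [0.988 0.99  0.902 0.9   0.916 0.917 0.916 0.916 0.9   0.917 0.917 0.918]
 [0.905 0.909 0.914 0.909 0.916 0.913 0.914 0.916 0.913 0.9   0.912 0.917]]
```

View pics/t8.png

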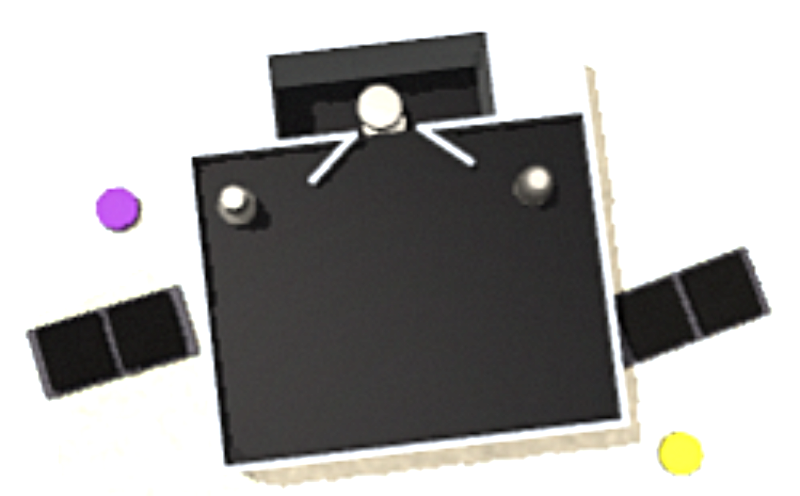

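The deck is empty. The plugs are stacked in the slot at (380,108), with the top one about 35 mm above the bench. Bolt, nut and pads look unmoved and the hand is clear, so I'm handing in.

```bash
python3 -c "
from h import *
print(bot.get_obs()['joint_vel'].round(3)); print(bot.job_done())"
```

```text
[-0.047  0.01  -0.004  0.006 -0.013 -0.016]
the job is handed in; nothing more can be done
None
```

I swept all three plugs (b, then c, then a) along the deck and out through the gate one at a time, then handed the job in at about 13 s. I set the fingertips 16 mm apart as an open cradle, so no plug was pinched or lifted.

- **Between plugs:** depth readings showed b on the slot floor before I pushed c, and c in the slot before I pushed a.
- **Final top view:** the deck is empty. The plugs are stacked in the slot, with the top face of the uppermost about 35 mm above the bench, well under the 62 mm limit. I saw only the top one and part of another in that last picture.
- **Other objects:** the bolt, nut and both pads look unmoved, judged by eye from the same view. The hand was clear, at about 0.15 m height.
- **Disagreements:** the tray corner fit was off by up to 7 mm per corner. It was symmetric, so the centre and gate held. The tool picked up about 1.5–2° of tilt along the way. There was a 4–5 N force at the end of the last push, which I took to be a brush against the cheeks or plug, and it was gone after retreating.

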